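# Find where the sticking drawer binds and back it off

### The arm

A 6-joint arm with a two-finger parallel gripper is mounted at the origin on the work surface. World frame = base frame: x ahead of the robot, y to its left, z up, the work surface at z = 0. Lengths are in m, angles in degrees, forces in N, time in s.
With the tool pointing down it reaches from about 0.4 to 0.825 m from the base axis. Payload 7 kg.
Tool frame: the origin (TCP) lies midway between the tips of the shut fingers; the grasp point (between the pads) lies 19 mm behind it; z points along the fingers, y is the line along which they close (so a half turn about z gives the same grasp; the last joint's range is limited). The gripper opens to 88 mm and grips with 3 to 60 N. Pads are 19 mm wide; open, the fingers measure 130 mm over their backs; the gripper's body (78 mm by 193 mm) begins 47 mm behind the grasp point.
Start: joints at [85.892, 20.546, 0.682, 0, -70.136, -16.507], TCP at [0.238, 0.632, 0.227] pointing down, gripper open.
Joint ranges: [-176.03, 176.03], [-82.01, 121.73], [-58.28, 71.71], [-173.87, 95.51], [-174.79, -0.11], [-173.66, 173.66]. Speed limits (degrees/s): [136.94, 136.94, 172.46, 180, 180, 180].

### API

Orientations are given as a 3x3 rotation matrix whose columns are the frame's x, y, z axes.
In Python, from rig import robot gives the robot as it stands. Calls block until the motion is done:
- robot.goto(position, orientation): joint-space move of the TCP to a pose.
- robot.servo_line(position, ori=None, speed=0.15): straight line of the TCP; ori=None keeps the orientation; speed is the mean speed in m/s.
- robot.movej(angles): joint-space move.
- robot.move_gripper(opening): opening from 0.0 (shut) to 1.0 (fully open); the grip force is fixed at half the most; returns when the fingers have stopped.
- robot.dwell(seconds).
- robot.ik(position, orientation): joint angles nearest the present ones, or None.
- robot.grab_frame(name): name is "scene" or "top" or "wrist"; returns (picture, depth): 384x512x3 uint8, red, green, blue; 384x512 float32, m along the optical axis (not along the pixel's ray), 0 where there is no reading.
- robot.camera_info(name): a dict with "vfov" (degrees; the focal length in pixels is half the picture's height over the tangent of half this angle, whatever the lens; pixels are square), "cx", "cy" (the principal point, pixels), "view" (4x4, takes a point from world to camera coordinates); the wrist camera has in their place "T_tool_cam" (4x4, takes a point from camera to tool coordinates, whose origin is the TCP and whose axes are the flange's). Camera axes: x right, y down, z forward; pixel columns grow to the right and rows downward; lengths in m; the calibration is good to about 2 mm. A picture is of the moment at which its call begins: read the wrist's pose just before it. camera_info takes no time and is no camera call.
A pose or a line that the arm cannot do raises robot.Unreachable and nothing moves.
- robot.job_done(): hands the job in; it is judged then, once.
Readings, each from a call of its own:
- robot.read_t(): time.
- robot.read_qpos(): joint angles.
- robot.read_qvel(): joint speeds.
- robot.read_effort(): joint torques, N m.
- robot.read_position(): TCP position.
- robot.read_tcp_rot(): TCP orientation.
- robot.read_force(): force on the tool from outside, world axes, zero at the start.
- robot.read_ft_torque(): the same for the moment, N m.
- robot.read_grip_width(): opening from 0.0 (shut) to 1.0 (fully open).
- robot.read_finger_force(): force on a finger pad.
Only numpy, scipy, OpenCV 4.12 (cv2) and the standard library are available. Lean on these libraries where they do the work, as an engineer would, in place of code of your own. Each camera call takes 0.05 s, during which the arm holds its last target. There are 200 camera calls.

### The job

Lift the shoe brush off the half-open top drawer and set it down flat, bristles down, in the black tray. Then ease the drawer in by its pull tab until you feel its runners go tight, without forcing it (the frame pushes the yellow clip along the drawer's rim as a marker), draw the drawer back out until the clip stands about 30 mm clear of the frame, and let go. Leave everything else where it is.

Things in the scene. Friction and masses are not known exactly. Their poses are not given: they have to be found in the camera images.
- drawers: Smoky grey two-drawer plastic unit, fixed on the table: 260 deep, 200 wide, 160 mm high. Origin: bottom centre of its front (frame) face; x points into the unit, away from the robot (the way drawers close), y to its left seen from the robot, z up. Upper drawer's side rims 130 mm above the table; frame's bar over them from 142 mm up. The lower drawer does not open.
- top_drawer (a joint): Upper drawer's slide, m: 0 is half open (180 mm out), -0.18 closed, grows as drawn out to the robot; starts at -0.01 to 0.015, end stop 0.04. Stays where left; 2 to 3 N moves it. Somewhere between -0.06 and -0.12, unseen and different each time, the runners go tight: the push then rises 0.6 N per further mm. A push of 4 to 8 N is plainly the tight spot; about 15 N (20 mm into it) is forcing it.
- tab (a point): Centre of the upright pull tab at the middle of the upper drawer's front: 70 mm wide (y of the unit), 12 mm thick (x of the unit); the tab's top is 14 mm above this point and the drawer front below it (also 12 mm thick, 194 mm wide) ends 22 mm below this point. Pinch it from above, fingers before and behind it. Moves with the drawer.
- pinch (a joint): How far the drawer has pushed into its tight spot, m: 0 while the drawer slides free, growing once the runners begin to bind; springs back to 0 when the drawer is backed off. Pushing 3 mm or more into it shows it is found; more than 20 mm is forcing.
- clip_back (a point): Centre of the face, towards the frame, of the yellow clip on the drawer's left (+y) rim: 20 mm long along the rim, 18 wide, 16 mm above the rim. It grips the rim lightly (0.5 N) and travels with the drawer. As the drawer goes in the frame face stops it, so it slides along the rim; drawn out, it comes along. Clearance from the frame: minus this point's x in the frame of drawers.
- brush_back (a point): Centre of the shoe brush's wooden back: 200 mm long (y), 40 wide (x), 20 thick, z up; under it stiff black bristles 150 by 34 mm, 25 mm deep (ends 35 mm below this point). Starts laid across the open drawer's two side rims, bristles hanging inside; it would strike the frame if the drawer were pushed in. About 0.16 kg, loose.
- brush: The same brush; origin at the centre of the bristle ends, z up through the back.
- tray: Shallow black tray, fixed to the table, beside the drawer unit (left or right): outside 170 (x) by 270 mm (y), 22 mm high, walls and floor about 4 mm. Origin: centre of its underside. The brush goes in with its length along the tray's y.
- pegs: White basket of clothes pegs, fixed, 150 by 220 mm, about 75 mm high, on the other side. Origin: centre of its underside.
- spray: Aqua spray bottle, 68 mm across, 180 mm tall, loose, on the drawer unit; a bystander. Origin: centre of its underside.
- cup: Steel measuring cup, 72 mm across, 50 mm tall, flat handle, loose, on the drawer unit; a bystander. Origin: centre of its underside.
- tin: Red shoe-polish tin, 76 mm across, 26 mm high, loose, on the table; a bystander. Origin: centre of its underside.
- jar: Pale jar with blue lid, 70 mm across, 110 mm tall, loose, on the table; a bystander. Origin: centre of its underside.
- can: Green spray can with white cap, 54 mm across, 150 mm tall, loose, on the table; a bystander. Origin: centre of its underside.
Things that resemble listed ones, but are neither listed nor needed, are in the scene too. What is meant by the brush is not blue or pink, and is the larger of those in its own colour.

How it is judged:
By the outcome, as a careful person would: the job done as asked, in the order asked, and still so for the second after the job is handed in, with the robot touching nothing.
It also fails if it takes over 72 s, if anything falls off the work surface, if the arm or the gripper's body presses on something with over 40 N, if the wrist force passes 120 N, or if a joint passes its speed limit or range.

## Working session

There is one attempt and no reset: what is moved stays moved. The work goes in short steps, each a Python script; the robot and the scene stay as the last script left them, time stands still between calls to the robot, and variables do not carry over. Pictures are saved under pics/ and viewed, at most 10 in all, crops included, and the job is handed in when it is done.

```bash
ls; mkdir -p pics; cat > h.py <<'E'
import numpy as np, cv2
from rig import robot
def cam(n):
    c=robot.camera_info(n); f=192/np.tan(np.radians(c['vfov'])/2)
    return c,f
def grab(n):
    c,f=cam(n)
    if n=='wrist':
        T=np.eye(4);T[:3,:3]=robot.read_tcp_rot();T[:3,3]=robot.read_position()
        W=T@np.array(c['T_tool_cam'])
    else: W=np.linalg.inv(np.array(c['view']))
    im,d=robot.grab_frame(n)
    v,u=np.mgrid[0:384,0:512]
    P=np.stack([(u-c['cx'])/f*d,(v-c['cy'])/f*d,d],-1)@W[:3,:3].T+W[:3,3]
    P[d==0]=np.nan
    return im,d,P,W,c,f
def save(p,im,s=1.5): cv2.imwrite(p,cv2.resize(im[...,::-1],None,fx=s,fy=s,interpolation=cv2.INTER_CUBIC))
E
python3 - <<'E'
from h import *
for n in ['scene','top','wrist']:
    im,d,P,W,c,f=grab(n); save(f'pics/{n}0.png',im); np.savez(f'{n}0.npz',im=im,P=P,W=W,f=f,cx=c['cx'],cy=c['cy'],d=d)
    print(n,W.round(3).tolist(),f,c['cx'],c['cy'],{k:c[k] for k in c if k not in('view','T_tool_cam')},(d==0).mean())
print(robot.read_t(),robot.read_tcp_rot(),robot.read_force())
E
```

```text
pics
scene [[0.879, 0.306, -0.367, 1.069], [0.478, -0.548, 0.687, -1.02], [0.009, -0.779, -0.627, 1.067], [0.0, 0.0, 0.0, 1.0]] 483.55380212582565 263.48813093347314 198.502592909314 {'vfov': 43.31212059540004, 'cx': 263.48813093347314, 'cy': 198.502592909314} 0.00384521484375
top [[-0.011, -0.996, 0.092, 0.388], [-1.0, 0.013, 0.025, -0.008], [-0.026, -0.092, -0.995, 1.155], [0.0, 0.0, 0.0, 1.0]] 362.54008336549134 255.6243456997155 193.97584478615482 {'vfov': 55.81108564296963, 'cx': 255.6243456997155, 'cy': 193.97584478615482} 0.003753662109375
wrist [[-0.352, -0.89, -0.29, 0.317], [-0.936, 0.335, 0.109, 0.602], [0.0, 0.31, -0.951, 0.382], [0.0, 0.0, 0.0, 1.0]] 278.13358554942573 256.1712689430391 190.27240489472064 {'vfov': 69.23586104432316, 'cx': 256.1712689430391, 'cy': 190.27240489472064} 0.003941853841145833
0.15 [[ 9.35968551e-01 -3.52083496e-01 -2.88495961e-04]
 [-3.52083575e-01 -9.35967744e-01 -1.24025300e-03]
 [ 1.66649699e-04  1.26241250e-03 -9.99999189e-01]] [ 0.11899701 -0.06903283  0.18414011]
```

View pics/top0.png

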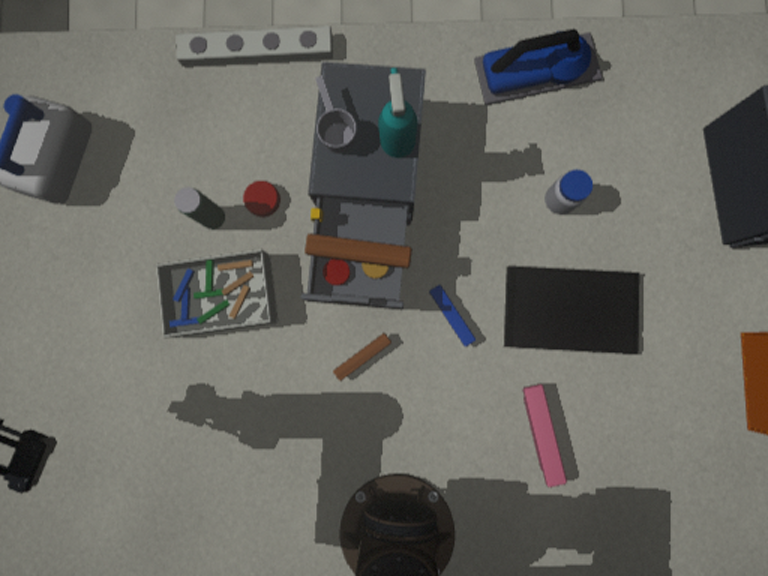

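View pics/scene0.png

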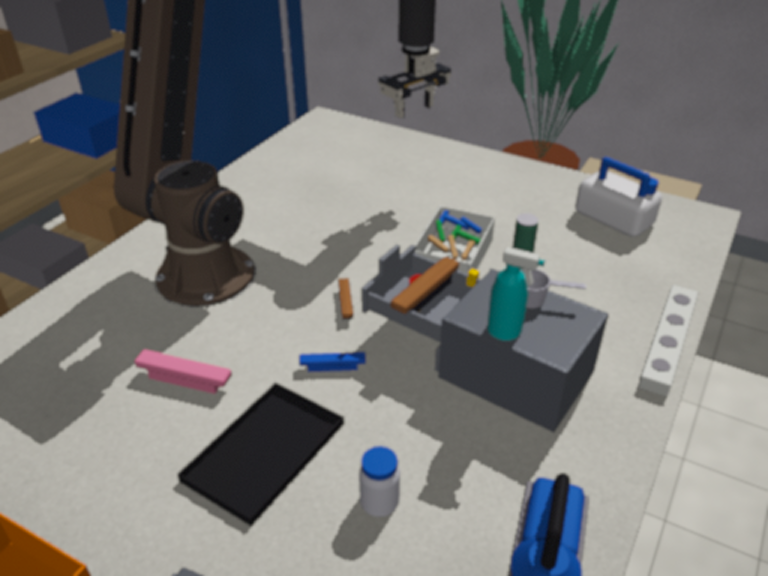

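The top view shows, in 1.5x pixels, the brown brush at (358,250), yellow clip (316,214), tab near (355,300) and tray (573,310). The pegs are on the left. The scene view agrees. Next I measure.

```bash
cat > m.py <<'E'
import numpy as np, cv2
def load(n):
    z=np.load(n+'0.npz'); return z['im'],z['P'],z
def hsv(im): return cv2.cvtColor(im,cv2.COLOR_RGB2HSV)
def rect(q,t):
    r=cv2.minAreaRect(q[:,:2].astype(np.float32)*1000); b=cv2.boxPoints(r)
    print(t,len(q),'c',np.round(r[0],1),'size',np.round(r[1],1),'ang',round(r[2],2),'z med',np.median(q[:,2]).round(4),np.percentile(q[:,2],[2,98]).round(4)); print('   ',b.round(0).tolist())
    return r
def big(m):
    n,l,s,c=cv2.connectedComponentsWithStats(m.astype(np.uint8)); k=1+np.argmax(s[1:,4]); return l==k
if __name__=='__main__':
  for n in ['top','scene']:
    im,P,z=load(n); H=hsv(im); h,s,v=[H[...,i].astype(int) for i in range(3)]
    X,Y,Z=P[...,0],P[...,1],P[...,2]
    box=(X>.3)&(X<1.2)&(abs(Y)<.5)
    print('==',n)
    br=(h<15)&(s>90)&(Z>.13)&(Z<.17)&box&(Y>-.1)&(Y<.25)
    br=big(br); rect(P[br],'brush')
    y=(h>20)&(h<35)&(s>150)&(Z>.115)&(Z<.165)&box; 
    if y.any(): y=big(y); rect(P[y],'clip'); q=P[y&(Z>.140)]; 
    if y.any() and len(q): rect(q,'clip top')
    tp=(abs(Z-.16)<.006)&box&(s<90)&(Y>-.15)&(Y<.25)&(X>.6); tp=big(tp); rect(P[tp],'unit top')
    tr=(v<45)&(Z<.04)&(Y<-.1)&(Y>-.45)&(X<.72)&(X>.35); tr=big(tr); rect(P[tr],'tray'); q=P[tr&(Z>.015)]; rect(q,'tray rim')
    # drawer tab: highest near front
    g=(Z>.1)&(Z<.2)&(s<90)&(X>.4)&(X<.64)&(Y>-.12)&(Y<.2)&~cv2.dilate(br.astype(np.uint8),np.ones((3,3))).astype(bool)
    q=P[g]; print('grey',len(q),np.percentile(q[:,2],[5,25,50,75,95]).round(3)); rect(q,'drawer')
    for lo in (.135,.14): 
      t=q[(q[:,2]>lo)&(q[:,0]<.55)]; 
      if len(t)>4: rect(t,'tab>%g'%lo)
E
python3 m.py; python3 - <<'E'
import cv2
a=cv2.imread('pics/top0.png')[180:330,280:440]; cv2.imwrite('pics/c1.png',cv2.resize(a,None,fx=4,fy=4,interpolation=cv2.INTER_CUBIC))
E
```

```text
== top
brush 950 c [559.5  64.7] size [199.   38.7] ang 81.23 z med 0.1498 [0.1419 0.1537]
    [[525.0, -31.0], [563.0, -37.0], [594.0, 160.0], [556.0, 166.0]]
clip 49 c [632.3 144.7] size [17.4 18.1] ang 81.66 z med 0.1445 [0.1301 0.1495]
    [[622.0, 137.0], [640.0, 135.0], [643.0, 152.0], [625.0, 155.0]]
clip top 38 c [631.7 145.1] size [17. 17.] ang 0.18 z med 0.1456 [0.1419 0.1499]
    [[623.0, 154.0], [623.0, 137.0], [640.0, 137.0], [640.0, 154.0]]
unit top 4567 c [786.6  45. ] size [200.2 263.2] ang 84.25 z med 0.1601 [0.1562 0.1637]
    [[646.0, -41.0], [908.0, -68.0], [928.0, 131.0], [666.0, 158.0]]
tray 3613 c [ 451.7 -344.5] size [220.  166.5] ang 86.25 z med 0.0046 [-0.0001  0.0228]
    [[361.0, -449.0], [528.0, -460.0], [542.0, -240.0], [376.0, -229.0]]
tray rim 188 c [ 451.7 -343.5] size [217.9 166.1] ang 86.16 z med 0.0222 [0.0162 0.027 ]
    [[362.0, -447.0], [527.0, -458.0], [542.0, -240.0], [376.0, -229.0]]
grey 603 [0.107 0.129 0.143 0.148 0.182]
drawer 603 c [549.3  73.3] size [191.8 186.6] ang 87.19 z med 0.1431 [0.1026 0.1839]
    [[451.0, -18.0], [638.0, -27.0]
[... 1095 characters left out ...]
.0, -241.0], [376.0, -228.0]]
tray rim 268 c [ 454.5 -344.9] size [218.3 172.1] ang 86.76 z med 0.0195 [0.0152 0.0263]
    [[362.0, -449.0], [534.0, -459.0], [547.0, -241.0], [375.0, -231.0]]
grey 1274 [0.103 0.112 0.124 0.139 0.176]
drawer 1274 c [549.   72.1] size [198.7 190. ] ang 87.44 z med 0.1238 [0.101  0.1828]
    [[450.0, -23.0], [640.0, -31.0], [648.0, 167.0], [459.0, 176.0]]
tab>0.135 360 c [476.4  76.2] size [ 64.7 196.5] ang 4.18 z med 0.1488 [0.1356 0.1841]
    [[437.0, 172.0], [451.0, -24.0], [516.0, -19.0], [502.0, 177.0]]
tab>0.14 312 c [467.7  76.3] size [197.7  18.8] ang 84.72 z med 0.1532 [0.1407 0.1842]
    [[449.0, -21.0], [468.0, -23.0], [486.0, 174.0], [467.0, 176.0]]
```

View pics/c1.png

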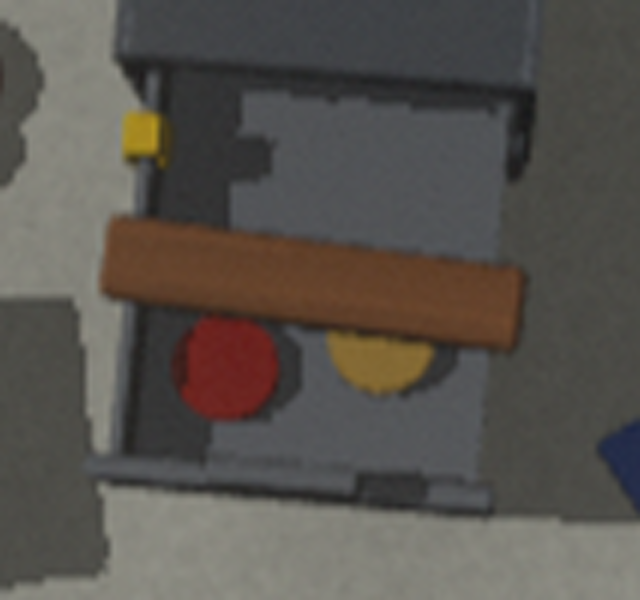

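The crop confirms the brush across both rims and the clip just clear of the frame. The sizes match (brush 199x39, z 0.150; unit 200x263; drawer front at z 0.148, tab top 0.184). One last offline check covers the tab, tray and obstacles near the gripper.

```bash
python3 - <<'E'
from m import *
ux=np.array([np.cos(np.radians(-5.8)),np.sin(np.radians(-5.8))]);O=np.array([.6572,.058])
for n in ['top','scene']:
    im,P,z=load(n); H=hsv(im); h,s,v=[H[...,i].astype(int) for i in range(3)]
    X,Y,Z=P[...,0],P[...,1],P[...,2]; print(n)
    tr=big((v<45)&(Z<.04)&(Y<-.1)&(Y>-.6)&(X<.62)&(X>.3)); rect(P[tr],'tray'); rect(P[tr&(Z>.017)],'rim')
    t=big((Z>.165)&(Z<.195)&(X>.4)&(X<.55)&(Y>-.1)&(Y<.2)); r=rect(P[t],'tab'); print('tab in unit x',(np.array(r[0])/1000-O)@ux)
    a=(h>78)&(h<100)&(s>100)&(Z>.165)&(X>.6); a=big(a); rect(P[a],'spray'); print('minx',P[a][:,0].min())
    c=(Z>.175)&(Z<.24)&(X>.64)&(X<.95)&(Y>.02)&(Y<.2)&~a; rect(P[big(c)],'cup')
    for nm,m in (('red',((h<8)|(h>172))&(s>140)&(Y<.15)),('yel',(h>12)&(h<30)&(s>90)&(Y<.1))):
        m=m&(X>.48)&(X<.58)&(Y>-.05)&(Z<.128)&(Z>.03); 
        if m.sum()>5: rect(P[big(m)],nm)
E
```

```text
top
tray 4677 c [ 449.9 -370.1] size [271.1 166.9] ang 86.18 z med 0.0047 [-0.      0.0233]
    [[358.0, -500.0], [524.0, -511.0], [542.0, -240.0], [376.0, -229.0]]
rim 312 c [ 449.8 -370.1] size [271.1 166.5] ang 86.18 z med 0.0218 [0.0172 0.0268]
    [[358.0, -500.0], [524.0, -511.0], [542.0, -240.0], [376.0, -229.0]]
tab 118 c [466.7  75.9] size [67.8 11.7] ang 84.14 z med 0.1816 [0.1713 0.1853]
    [[457.0, 43.0], [469.0, 42.0], [476.0, 109.0], [464.0, 110.0]]
tab in unit x -0.19131870527963837
spray 634 c [755.5 -10.6] size [65.2 49.9] ang 77.52 z med 0.2676 [0.1721 0.3   ]
    [[724.0, -37.0], [773.0, -48.0], [787.0, 16.0], [738.0, 27.0]]
minx 0.7301195490406527
cup 447 c [804.6  99.5] size [133.9  68.4] ang 1.67 z med 0.2057 [0.1758 0.2126]
    [[737.0, 132.0], [739.0, 63.0], [873.0, 67.0], [871.0, 136.0]]
red 231 c [525.  109.8] size [48.5 48.8] ang 79.0 z med 0.1033 [0.0976 0.1073]
    [[496.0, 91.0], [544.0, 81.0], [554.0, 129.0], [506.0, 138.0]]
yel 143 c [526.3  36.3] size [50.7 26.5] ang 82.39 z med 0.1028 [0.089  0.1103]
    [[510.0, 13.0], [536.0, 9.0], [543.0, 60.0], 
[... 286 characters left out ...]
[530.0, -511.0], [547.0, -243.0], [378.0, -232.0]]
tab 108 c [466.1  74.3] size [72.1 16. ] ang 84.76 z med 0.1783 [0.1651 0.1855]
    [[455.0, 39.0], [471.0, 38.0], [477.0, 109.0], [461.0, 111.0]]
tab in unit x -0.19172744523766222
spray 1020 c [771.2 -24.5] size [65.9 48.3] ang 34.98 z med 0.245 [0.1679 0.3104]
    [[730.0, -24.0], [758.0, -63.0], [812.0, -25.0], [784.0, 14.0]]
minx 0.7365098793668543
cup 320 c [820.7 110.8] size [106.8  74.9] ang 14.77 z med 0.2034 [0.1771 0.213 ]
    [[760.0, 133.0], [779.0, 61.0], [882.0, 88.0], [863.0, 161.0]]
red 21 c [507.7 115.7] size [16.  33.4] ang 2.27 z med 0.1031 [0.1009 0.1098]
    [[499.0, 132.0], [500.0, 99.0], [516.0, 99.0], [515.0, 133.0]]
```

```bash
cat >> h.py <<'E'
def R(yaw,s=1):
    a=np.radians(yaw); y=s*np.array([np.cos(a),np.sin(a),0]); z=np.array([0,0,-1.])
    return np.stack([np.cross(y,z),y,z],1)
O=np.array([.657,.058]); YU=-5.8
UX=np.array([np.cos(np.radians(YU)),np.sin(np.radians(YU)),0])
E
python3 - <<'E'
from h import *
for s in (1,-1):
    for p,w in (([.56,.064,.26],-8.4),([.451,-.37,.1],-3.85),([.467,.0755,.151],YU),([.59,.063,.151],YU)):
        q=robot.ik(p,R(w,s)); print(s,None if q is None else np.round(q,1))
s=1
robot.goto([.56,.064,.26],R(-8.4,s)); robot.move_gripper(1.0)
im,d,P,*_=grab('wrist'); save('pics/w1.png',im)
print(robot.read_t(),robot.read_position(),robot.read_force(),robot.read_qpos())
E
```

```text
1 [ 26.4   8.9 -10.6   0.  -70.5 145.2]
1 [ -20.2   18.4  -20.5    0.   -51.  -163.7]
1 [ 33.1   5.2 -30.2   0.  -54.6 141.1]
1 [ 25.   16.3 -15.9   0.  -57.8 149.2]
-1 [ 26.4   8.9 -10.6   0.  -70.5 -34.8]
-1 [-20.2  18.4 -20.5   0.  -51.   16.3]
-1 [ 33.1   5.2 -30.2   0.  -54.6 -38.9]
-1 [ 25.   16.3 -15.9   0.  -57.8 -30.8]
2.8083 [0.56001778 0.06434719 0.25994007] [0.03059728 0.55428623 0.5676379 ] [ 2.64465058e+01  8.91520202e+00 -1.06368147e+01 -4.21990837e-04
 -7.04523603e+01  1.45177248e+02]
```

View pics/w1.png

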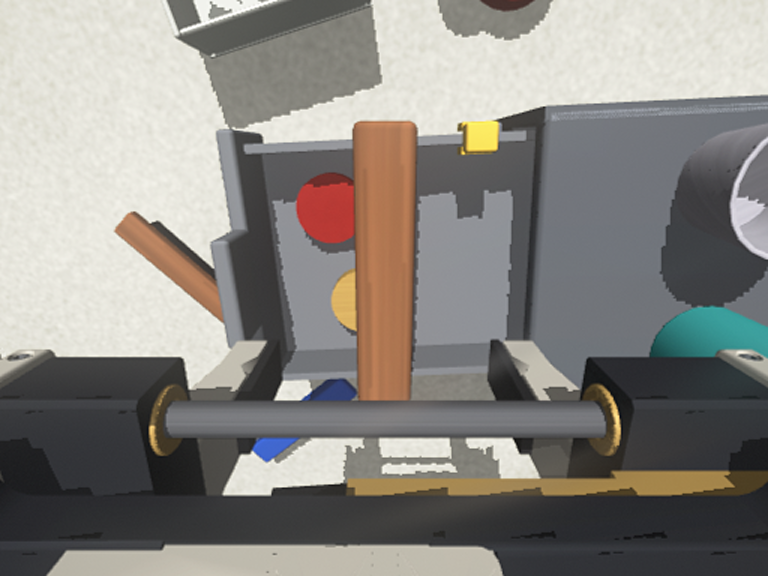

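The wrist view shows the brush centred between the fingers (column 385 of 768) and parallel to them. Joint 6 would wrap on the way to the tray, so I'll turn the tool half round before grasping.

```bash
python3 - <<'E'
from h import *
robot.goto([.56,.064,.26],R(-8.4,-1))
robot.servo_line([.56,.064,.126],speed=.12)
f0=robot.read_force(); robot.move_gripper(0.0)
print('grip',robot.read_grip_width()*88,robot.read_finger_force(),robot.read_position(),f0)
robot.servo_line([.56,.064,.27],speed=.12)
print(robot.read_force()-f0,robot.read_grip_width()*88,robot.read_t())
robot.servo_line([.451,-.37,.20],R(-3.85,-1),speed=.2)
im,d,P,*_=grab('wrist'); save('pics/w2.png',im); np.save('w2.npy',P); np.save('w2i.npy',im)
im,d,P,*_=grab('scene'); save('pics/s2.png',im)
print(robot.read_position(),robot.read_t(),robot.read_grip_width()*88)
E
```

```text
grip 39.87354006281157 29.999283850193024 [0.55996888 0.0639941  0.12598385] [ 0.07775951 -0.43117714 -0.2385012 ]
[-0.21899255  0.43872552 -1.56329575] 40.167981233457944 8.9
[ 0.45128237 -0.36954951  0.20018107] 11.4167 40.16500923886648
```

View pics/s2.png

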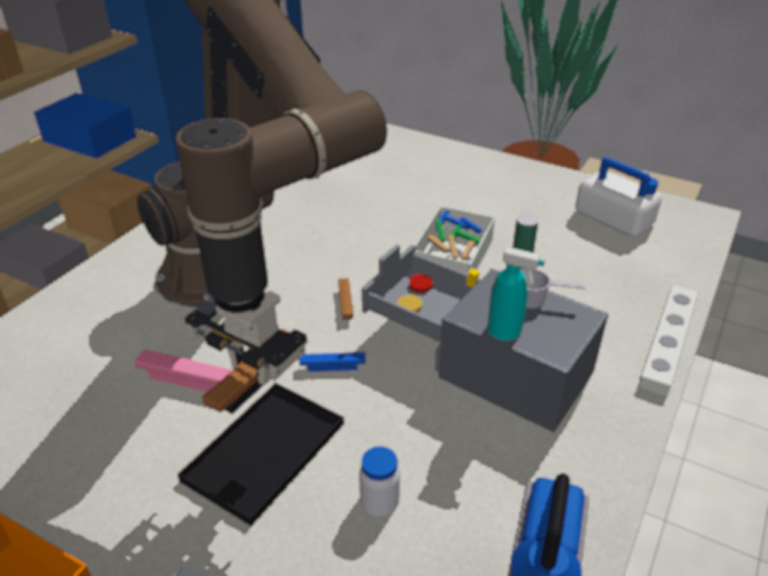

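The scene picture shows the brush held level above the tray. The brush's grip width is 40 mm and the measured load is 1.56 N, which matches 0.16 kg. I'll lower it until it makes contact.

```bash
python3 - <<'E'
from h import *
p=np.array([.451,-.37,.034])
robot.servo_line(p,speed=.1); f0=robot.read_force()[2]; z=.034
while z>.0225:
    z-=.001; robot.servo_line([p[0],p[1],z],speed=.02); f=robot.read_force()[2]-f0
    if f>1.2: break
print('contact z',z,f,robot.read_position())
robot.move_gripper(1.0)
robot.servo_line([p[0],p[1],.20],speed=.15)
im,d,P,*_=grab('wrist'); save('pics/w3.png',im)
from m import hsv,big,rect
H=hsv(im); h,s=H[...,0].astype(int),H[...,1]
b=big((h<15)&(s>90)&(P[...,2]>.03)&(P[...,2]<.08)); rect(P[b],'brush')
print(robot.read_t(),robot.read_grip_width())
E
```

```text
contact z 0.026999999999999996 1.2163160936804935 [ 0.45094988 -0.36996502  0.0269144 ]
brush 5714 c [ 450.6 -367. ] size [197.7  39.9] ang 86.06 z med 0.0475 [0.0439 0.049 ]
    [[424.0, -464.0], [464.0, -467.0], [477.0, -270.0], [438.0, -267.0]]
17.275 1.0009002272615233
```

View pics/w3.png

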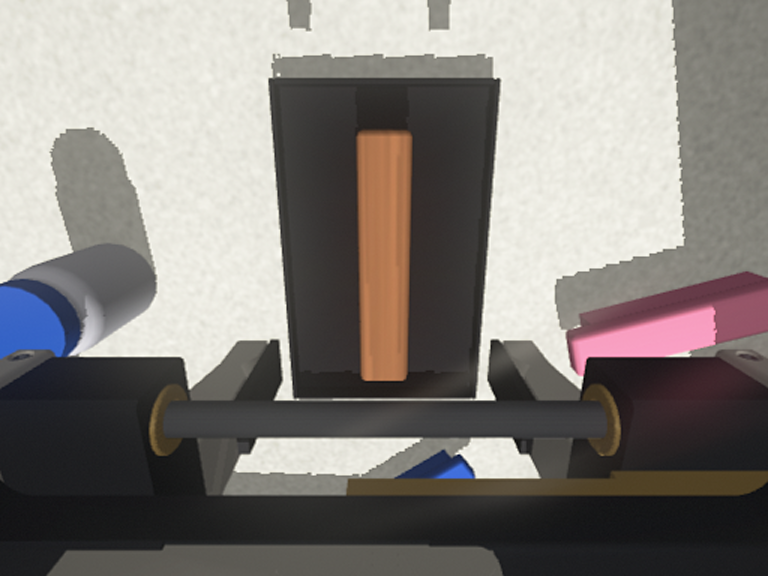

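The brush lies flat in the tray (top z 0.0475, aligned with it, centred). Next is the tab: I'll approach, re-measure from the wrist, then pinch.

```bash
cat >> h.py <<'E'
def marks(n='wrist',shot=None):
    from m import hsv,big,rect
    im,d,P,*_=grab(n)
    if shot: save(shot,im)
    H=hsv(im); h,s=H[...,0].astype(int),H[...,1]; U=(P[...,:2]-O)
    xu=U@UX[:2]; yu=U@np.array([-UX[1],UX[0]])
    t=(P[...,2]>.172)&(P[...,2]<.19)&(xu<-.04)&(xu>-.25)&(abs(yu)<.08)&(s<90)
    y=(h>20)&(h<35)&(s>150)&(P[...,2]>.125)&(P[...,2]<.155)&(yu>.05)&(xu<.01)
    for nm,m in (('tab',t),('clip',y)):
        if m.sum()>10:
            m=big(m); print(nm,m.sum(),'xu pct',np.percentile(xu[m],[2,50,98]).round(4),'yu',np.percentile(yu[m],[2,98]).round(4),'z',np.percentile(P[m][:,2],[2,98]).round(3)); rect(P[m],nm)
E
python3 - <<'E'
from h import *
robot.servo_line([.46,.0755,.26],R(YU,-1),speed=.2)
print(robot.read_t()); marks('wrist'); marks('top'); marks('scene'); print(robot.read_force())
E
```

```text
19.675
tab 947 xu pct [-0.1978 -0.1924 -0.1866] yu [-0.0327  0.0333] z [0.177 0.182]
tab 947 c [466.   78.6] size [68.8 11.5] ang 84.16 z med 0.1803 [0.1771 0.1818]
    [[457.0, 45.0], [468.0, 44.0], [475.0, 112.0], [464.0, 113.0]]
tab 83 xu pct [-0.1972 -0.1888 -0.1832] yu [-0.0353  0.035 ] z [0.172 0.186]
tab 83 c [467.8  77.5] size [72.6 14.9] ang 84.43 z med 0.1813 [0.1722 0.1863]
    [[457.0, 42.0], [472.0, 41.0], [479.0, 113.0], [464.0, 114.0]]
clip 49 xu pct [-0.0414 -0.0321 -0.0221] yu [0.0724 0.0927] z [0.127 0.15 ]
clip 49 c [634.2 144.2] size [23.2 20.2] ang 80.49 z med 0.1414 [0.1266 0.15  ]
    [[622.0, 134.0], [642.0, 131.0], [646.0, 154.0], [626.0, 157.0]]
[-0.42797778  0.06726289  0.39866441]
```

```bash
python3 - <<'E'
from h import *
import json
p=np.array([.4663,.077,.151])
robot.servo_line([*p[:2],.26],speed=.1); robot.servo_line(p,speed=.12)
f0=np.mean([robot.read_force() for _ in range(5)],0)
robot.move_gripper(0.0); robot.dwell(.2)
print('grip mm',robot.read_grip_width()*88,robot.read_finger_force(),(robot.read_force()-f0).round(2),robot.read_t())
log=[];s=0;base=None
while s<.132:
    s+=.004 if s<.048 else .0015
    robot.servo_line(p+UX*s,speed=.03)
    F=-np.mean([robot.read_force()-f0 for _ in range(4)],0)@UX; log.append((round(s*1e3,1),round(float(F),2)))
    if s>.03:
        base=np.median([f for x,f in log if 8<x<55])
        if F>max(base+2.8,4.8) or F>7: break
print(log,base); print((robot.read_force()-f0).round(2),robot.read_position(),robot.read_t(),robot.read_grip_width()*88)
json.dump(dict(p=p.tolist(),s=s,f0=f0.tolist()),open('st.json','w'))
E
```

```text
grip mm 11.909008951278299 29.999667406082153 [-1.47 -1.12 -0.67] 22.5
[(4.0, 0.42), (8.0, 0.03), (12.0, -0.67), (16.0, 0.29), (20.0, -0.83), (24.0, 1.1), (28.0, -0.19), (32.0, 0.47), (36.0, 0.68), (40.0, 0.02), (44.0, 0.58), (48.0, 0.18), (49.5, 0.92), (51.0, 2.34), (52.5, 1.51), (54.0, 2.58), (55.5, 1.59), (57.0, 2.12), (58.5, 2.39), (60.0, 3.0), (61.5, 1.68), (63.0, 2.68), (64.5, 2.4), (66.0, 2.47), (67.5, 1.68), (69.0, 1.36), (70.5, 1.8), (72.0, 1.51), (73.5, 2.17), (75.0, 2.36), (76.5, 1.57), (78.0, 1.4), (79.5, 1.61), (81.0, 2.06), (82.5, 1.18), (84.0, 1.5), (85.5, 1.84), (87.0, 1.46), (88.5, 1.73), (90.0, 1.82), (91.5, 2.26), (93.0, 3.14), (94.5, 3.92), (96.0, 4.61), (97.5, 5.34)] 0.5249999999999999
[-4.95  4.08  2.66] [0.56287364 0.06719584 0.15099616] 34.15 11.814084967473754
```

The force is flat at about 1.7 N until 91 mm, then climbs about 0.6 N/mm to 5.3 N at 97.5 mm. That is the tight spot, about 6 mm in. Now I draw back 30 mm and check the clip before letting go.

```bash
python3 - <<'E'
from h import *
import json
st=json.load(open('st.json')); p=np.array(st['p']); s=st['s']-.030
robot.servo_line(p+UX*s,speed=.03); robot.dwell(.2)
print((robot.read_force()-st['f0']).round(2),robot.read_position(),robot.read_t())
for n in ('top','scene'): print(n); marks(n,f'pics/{n}4.png')
a=cv2.imread('pics/top4.png')[150:310,260:460]; b=cv2.imread('pics/scene4.png')[200:360,340:540]
cv2.imwrite('pics/c4.png',np.hstack([cv2.resize(x,(400,320)) for x in (a,b)]))
E
```

```text
[-1.62  2.97 -0.77] [0.53333666 0.0701582  0.1509779 ] 35.5
top
scene
tab 104 xu pct [-0.1454 -0.1206 -0.1004] yu [-0.037   0.0058] z [0.172 0.189]
tab 104 c [539.4  61. ] size [49.1 41.9] ang 34.14 z med 0.1814 [0.1722 0.189 ]
    [[507.0, 65.0], [531.0, 30.0], [571.0, 57.0], [548.0, 92.0]]
clip 52 xu pct [-0.0494 -0.04   -0.0287] yu [0.0716 0.0942] z [0.126 0.149]
clip 52 c [627.2 144.7] size [21.4 23.3] ang 74.86 z med 0.1408 [0.126  0.1492]
    [[613.0, 137.0], [636.0, 131.0], [641.0, 152.0], [619.0, 158.0]]
```

View pics/c4.png

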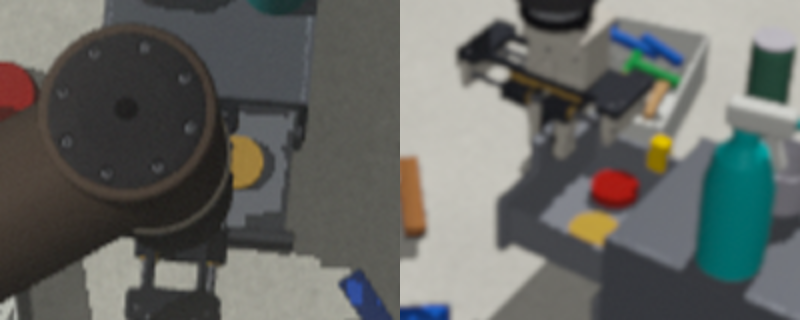

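The clip centre is at -0.040 in the unit frame, so its back face is about 30 mm clear, which agrees with the drive distance. Letting go, then a final check.

```bash
python3 - <<'E'
from h import *
robot.move_gripper(1.0); p=robot.read_position()
robot.servo_line([p[0],p[1],.27],speed=.12)
robot.servo_line([.45,-.12,.30],speed=.2); robot.dwell(.3)
for n in ('top','scene'): print(n); marks(n,f'pics/{n}5.png')
from m import hsv,big,rect
im,d,P,*_=grab('top'); H=hsv(im); h,s,v=[H[...,i].astype(int) for i in range(3)]
X,Y,Z=P[...,0],P[...,1],P[...,2]
m=(h>20)&(h<35)&(s>150)&(Z>.138)&(Z<.155)&(Y>.1); rect(P[m],'clip top')
rect(P[big((h<15)&(s>90)&(Z>.035)&(Z<.07)&(Y<-.2))],'brush')
print(robot.read_t(),robot.read_force())
E
```

```text
top
clip 49 xu pct [-0.05   -0.0431 -0.0337] yu [0.0757 0.0921] z [0.127 0.15 ]
clip 49 c [624.4 145.4] size [16.3 18.5] ang 88.57 z med 0.1451 [0.1271 0.1499]
    [[615.0, 137.0], [633.0, 137.0], [634.0, 153.0], [615.0, 154.0]]
scene
tab 80 xu pct [-0.1286 -0.1205 -0.116 ] yu [-0.0359  0.0312] z [0.174 0.186]
tab 80 c [534.2  69.4] size [71.6 15.1] ang 84.26 z med 0.1811 [0.174  0.1855]
    [[523.0, 35.0], [538.0, 33.0], [545.0, 104.0], [530.0, 106.0]]
clip 51 xu pct [-0.0493 -0.0391 -0.0297] yu [0.0729 0.0933] z [0.127 0.15 ]
clip 51 c [626.1 144.5] size [21.8 19.7] ang 87.18 z med 0.1436 [0.127  0.1503]
    [[616.0, 134.0], [635.0, 133.0], [636.0, 155.0], [617.0, 156.0]]
clip top 41 c [625.4 145.3] size [16.7 17.1] ang 89.2 z med 0.1448 [0.1397 0.1484]
    [[617.0, 137.0], [634.0, 137.0], [634.0, 154.0], [617.0, 154.0]]
brush 501 c [ 300.3 -721.2] size [  7.1 197.2] ang 89.93 z med 0.053 [0.0358 0.069 ]
    [[202.0, -725.0], [399.0, -725.0], [399.0, -718.0], [202.0, -718.0]]
39.6917 [ 0.09214961 -1.16194017 -0.96019062]
```

View pics/top5.png

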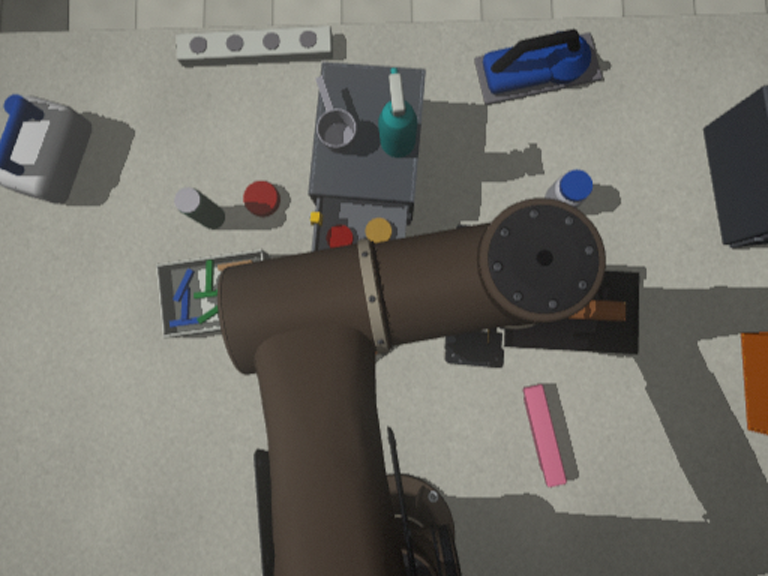

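The top view shows the clip at (316,217), about 30 mm clear of the frame, and the brush in the tray at (600,310). The bystanders are unmoved and the robot is clear. (The last "brush" reading picked up the orange box instead.)

```bash
python3 -c "
from rig import robot
print(robot.job_done())"
```

```text
the job is handed in; nothing more can be done
None
```

The job is handed in: the brush lies flat in the tray, the drawer was eased about 6 mm into its tight spot (5.3 N) and drawn back until the clip stood about 30 mm clear of the frame, then let go.

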